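# Tug-test a tube clip before shaking

### The job

Before the shaker is started, prove that the clip of the red-capped tube holds: grip the tube by its red cap from above and pull straight up slowly with rising force to about 13 N, never more than 19 N, and hold that pull for a second. Then ease the tube gently back down until it is fully home again, without letting it snap, and let go. Leave the other two tubes alone.

Things in the scene. Friction and masses are not known exactly. Their poses are not given: they have to be found in the camera images.
- red_cap (a point): Grip point on the axis of the upright red-capped sample tube (the only red cap; 80 mm long, 15 mm across, grips as 12 mm), 12 mm below its top and 37 mm above its clip. It stands in one of three clips 65 mm apart in a row on a low white bench shaker. y axis: along the row; x axis: across the row, where fingers have free room on both sides; z up. Rises with the tube.
- red_tube (a joint): Rise of the red-capped tube in its clip, m: 0 fully home, positive up, stop at 0.030. It cannot turn or tilt. A spring pulls it home: it starts to rise at about 2 N of upward pull, then gives 1 mm for each further newton, so 13 N is a rise of 11 mm (10 N: 8 mm, 17 N: 15 mm). A grip of 30 to 60 N does not slip. Let go while raised, it snaps down.
- violet_tube (a joint): Rise of the violet-capped tube in its clip, m: same size, height, clip and spring; leave alone. Each clip is a steel spring clip 36 mm high, 25 mm across, on a black flange 38 mm across. The shaker is fixed, 108 x 200 mm, the row along its length; its platform is 60 mm above the counter, and the grip height of the tubes is 133 mm above the counter.
- grey_tube (a joint): Rise of the grey-capped tube in its clip, m: same size, height, clip and spring; leave alone.

How it is judged:
By the outcome, as a careful person would: the job done as asked, in the order asked, and still so for the second after the job is handed in, with the robot touching nothing.
It also fails if it takes over 40 s, if anything falls off the work surface, if the arm or the gripper's body presses on something with over 40 N, if the wrist force passes 120 N, or if a joint passes its speed limit or range.

### The arm

A 7-joint arm with a two-finger parallel gripper is mounted at the origin on a cart in front of the work surface, level with it; the furniture and walls round the work are solid. World frame = base frame: x ahead of the robot, y to its left, z up, the work surface at z = 0. Lengths are in m, angles in rad, forces in N, time in s.
With the tool pointing down it reaches from about 0.4 to 0.875 m from the base axis. Payload 19.3 kg.
Tool frame: the origin (TCP) lies midway between the tips of the shut fingers; the grasp point (between the pads) lies 19 mm behind it; z points along the fingers, y is the line along which they close (so a half turn about z gives the same grasp; the last joint's range is limited). The gripper opens to 85 mm and grips with 20 to 120 N. Pads are 22 mm wide; open, the fingers measure 114 mm over their backs; the gripper's body (76 mm by 85 mm) begins 54 mm behind the grasp point. The pads swing forward as they close: fully open they stand 13 mm farther back than shut.
Start: joints at [1.254, 0.521, -0.036, 1.599, 0.021, 1.021, -0.113], TCP at [0.153, -0.606, 0.231] pointing down, gripper open.
Joint ranges: [-2.91, 2.91], [-0.3, 2.13], [-1.5, 1.42], [0.17, 2.43], [-1.26, 4.41], [0.16, 1.93], [-2.52, 2.52]. Speed limits (rad/s): [1.89, 1.89, 2.39, 2.39, 3.01, 3.01, 3.01].

### API

Orientations are given as [roll, pitch, yaw] about the fixed x, y, z axes, in that order (R = Rz(yaw) Ry(pitch) Rx(roll)).
In Python, from workcell import bot gives the robot as it stands.
- The arm moves only by the tool move_arm, never from a script. Its argument "series" is a list of rows, each a list of 3 entries, a list of its own where there are three numbers: the shift along the tool's x, y, z in cm, then the turn, a rotation vector about the tool's x, y, z in rad, then the opening in per cent of the stroke, from 0 (shut) to 100 (fully open). A call has 1 to 20 rows; each row is the pose to reach, as a shift and turn from the pose commanded when the call began, along the tool's axes at that moment; what a row does not reach only later rows make up. A row lasts 1/12 s, in which the tool goes at most 41.7 mm and 7.16 degrees, less where a joint would pass 70% of its speed; a pose out of reach is approached as far as the arm can. A call with a gripper value outside its range is refused whole. The fingers move at their own pace and stop on an object; "squeeze" is the grip in N (left out, the last holds). Time passes only in rows, so rows that repeat a pose let the fingers close. It gives the time, the measured TCP pose, the force, the opening and the grip force at its end, in the units of the state.
- bot.observe(): the state, without advancing time (a new reading comes with each control period).
- bot.grab_frame(name): name is "scene" or "side" or "wrist"; returns (picture, depth): 400x640x3 uint8, red, green, blue; 400x640 float32, m along the optical axis (not along the pixel's ray), 0 where there is no reading.
- bot.camera_params(name): a dict with "fovy" (degrees; the focal length in pixels is half the picture's height over the tangent of half this angle, whatever the lens; pixels are square), "cx", "cy" (the principal point, pixels), "dist_coeffs" ([k1, k2, p1, p2, k3] as OpenCV has them; the pictures are not rectified), "R" (3x3) and "t" (3): a world point X has camera coordinates R X + t; the wrist camera has in their place "tool_from_camera" (4x4, takes a point from camera to tool coordinates, whose origin is the TCP and whose axes are the flange's). Camera axes: x right, y down, z forward; pixel columns grow to the right and rows downward; lengths in m; the calibration is good to about 2 mm. A picture is of the moment at which its call begins: read the wrist's pose just before it. camera_params takes no time and is no camera call.
- bot.job_done(): hands the job in; it is judged then, once.
Trained networks look in the newest picture that a camera, given by its name, has taken for a name from the list of things; names that differ only in an ending like _2 or _b are one class to them, and where a whole thing is asked for, a point or a joint stands for the part that bears it (a point fixed in the world has none). Each returns a list of dicts, best first, with "conf" (0 to 1); they miss things now and then, are a little off and sometimes report something else, mostly with a low value. They report only what shows in the picture. A call takes as long as a camera call.
- bot.find_in(camera, thing): "bbox" ([left, top, right, bottom] in pixels, round what is visible of it).
- bot.trace(camera, thing): "mask" (400x640 bool, what is visible of it) and "bbox" ([left, top, right, bottom] in pixels, round what is visible of it).
The state is a dict: "clock": time; "qpos": joint angles; "qd": joint speeds; "joint_efforts": joint torques, N m; "position": TCP position; "tool_rot": TCP orientation; "force": force on the tool from outside, world axes, zero at the start; "moment": the same for the moment, N m; "grip_width": finger opening in m; "finger_force": force on a finger pad.
Only numpy, scipy, OpenCV 4.12 (cv2) and the standard library are available. Lean on these libraries where they do the work, as an engineer would, in place of code of your own. Each camera call takes 0.05 s, during which the arm holds its last target. There are 200 camera calls.

## Working session

There is one attempt and no reset: what is moved stays moved. The work goes in short steps, Python scripts to look and compute and a tool call to move; the robot and the scene stay as the last step left them, time stands still between calls to the robot, and variables do not carry over. Pictures are saved under pics/ and viewed, at most 10 in all, crops included, and the job is handed in when it is done.

Besides the shell and the picture viewer there is one more tool, called after "Emit:" by a JSON object that holds its "method" and its "body". move_arm: Moves the arm, as the interface text tells. Its arguments: {"type":"object","properties":{"series":{"type":"array"},"squeeze":{"type":"number"}},"required":["series"]}

```bash
mkdir -p pics
cat > h.py <<'E'
import numpy as np,cv2
from workcell import bot
from scipy.spatial.transform import Rotation as Ro
def pts(cam,uv,d,st=None):
    p=bot.camera_params(cam);f=200/np.tan(np.radians(p['fovy'])/2)
    K=np.array([[f,0,p['cx']],[0,f,p['cy']],[0,0,1]])
    n=cv2.undistortPoints(np.array(uv,float).reshape(-1,1,2),K,np.array(p['dist_coeffs'],float)).reshape(-1,2)
    c=np.c_[n,np.ones(len(n))]*np.array(d).reshape(-1,1)
    if 'R' in p: return (c-np.array(p['t']))@np.array(p['R'])
    T=np.array(p['tool_from_camera']);t=c@T[:3,:3].T+T[:3,3]
    return t@Ro.from_euler('xyz',st['tool_rot']).as_matrix().T+np.array(st['position'])
def masks(cam,things,st=None,pic=None):
    im,d=bot.grab_frame(cam)
    if pic: cv2.imwrite(pic,im[:,:,::-1])
    for th in things:
        for r in bot.trace(cam,th)[:2]:
            v,u=np.nonzero(r['mask']&(d>0))
            print(cam,th,round(r['conf'],2),np.round(r['bbox']),len(u))
            if len(u)<5: continue
            P=pts(cam,np.c_[u,v],d[v,u],st)
            print('  med',np.median(P,0).round(4),'p2',np.percentile(P,2,axis=0).round(4),'p98',np.percentile(P,98,axis=0).round(4))
    return im,d
E
python3 - <<'E'
from h import *
s=bot.observe();print(s)
for c in('scene','side'): masks(c,['red_cap','violet_tube','grey_tube'],pic=f'pics/{c}0.png')
a=np.vstack([cv2.imread('pics/scene0.png'),cv2.imread('pics/side0.png')]);cv2.imwrite('pics/a0.png',cv2.resize(a,(480,600),interpolation=cv2.INTER_AREA))
E
```

```text
{'clock': 0.0, 'qpos': array([ 1.25381892,  0.5220333 , -0.03632945,  1.59998476,  0.02117926,
        1.02112146, -0.11279255]), 'qd': array([ 0.00046169,  0.00057816, -0.00088533,  0.00190434, -0.00100303,
        0.00057203,  0.00039731]), 'joint_efforts': array([-4.61072668e-04, -9.27119637e+01,  1.97923690e+00, -3.69937456e+01,
        1.78656040e-02,  7.94914900e-03,  1.99060361e-05]), 'position': array([ 0.15256346, -0.60574551,  0.23072202]), 'tool_rot': array([-3.14043172e+00,  6.48271875e-05,  2.46765434e-01]), 'force': array([ 0.37564201, -1.03194496,  0.36844492]), 'moment': array([-0.01513571, -0.06263315, -0.03823043]), 'finger_force': 0.0, 'grip_width': 0.08523176328258456}
scene red_cap 0.6 [284. 206. 292. 234.] 196
  med [0.4571 0.2206 0.1214] p2 [0.4533 0.1953 0.0523] p98 [0.5028 0.2259 0.1461]
scene violet_tube 0.6 [338. 177. 347. 208.] 185
  med [0.4745 0.0933 0.1192] p2 [0.4705 0.0742 0.0606] p98 [0.5116 0.0977 0.1458]
scene grey_tube 0.53 [313. 191. 319. 216.] 172
  med [0.4654 0.1571 0.1182] p2 [0.4626 0.1263 0.0597] p98 [0.5036 0.1613 0.1464]
side red_cap 0.5 [311. 170. 319. 212.] 231
  med [0.4601 0.2142 0.1184] p2 [0.4541 0.2103 0.075 ] p98 [0.4673 0.221  0.1459]
side violet_tube 0.65 [329. 202. 339. 247.] 307
  med [0.4773 0.0853 0.1177] p2 [0.4711 0.0811 0.0751] p98 [0.4834 0.0922 0.1459]
side grey_tube 0.52 [322. 186. 328. 230.] 278
  med [0.4692 0.1499 0.1173] p2 [0.4624 0.146  0.0735] p98 [0.4752 0.1566 0.1457]
```

View pics/a0.png

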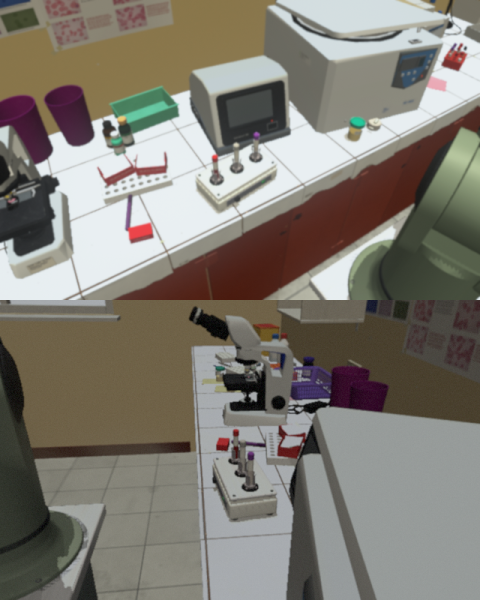

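The pictures show the three tubes on the shaker: red at about (285,209) in scene and (315,175) in side, with grey and violet toward the robot. An instrument with a screen stands behind the shaker, and a tall centrifuge is to the right. Next I'll make a height map for clearance.

Run:
```python
from h import *
A=[]
for c in('scene','side'):
    im,d=bot.grab_frame(c);v,u=np.nonzero(d>0);A.append(pts(c,np.c_[u,v],d[v,u]))
P=np.vstack(A);P=P[(P[:,2]>.0)&(P[:,2]<1)]
xs=np.arange(.1,1,.06);ys=np.arange(.5,-.8,-.06)
print('y\\x  ',' '.join('%4d'%(x*100) for x in xs))
for y in ys:
    r=[]
    for x in xs:
        m=(P[:,0]>=x)&(P[:,0]<x+.06)&(P[:,1]<=y)&(P[:,1]>y-.06)
        r.append('%4d'%(np.percentile(P[m,2],99)*100) if m.sum()>3 else '   .')
    print('%5.2f '%y,' '.join(r))
print(bot.camera_params('wrist'))
```

```text
y\x     10   16   22   28   34   40   46   52   57   64   70   75   82   88   94   99
 0.50     .    .    .    .    0    2    2    2    5    6    2    0   16   16   41    .
 0.44     .    .    .    .    0    2    2    2    5    5    7    8   16   16   40    .
 0.38     .    .    .    .    0    0    0    2    5    5    3    9    5    5   40    .
 0.32     .    .    .    .    0    0    0    2    5    5    0    0    5    0   41    .
 0.26     .    .    .    .    0   14   14    0    0    0    0    0    5    0   41    .
 0.20     0    .    .    .    0    8   14    6   20   20    5    0    5    5   38    .
 0.14     1    .    .    .    0    6   14    8   20   21   20   19   12    0   34    .
 0.08     1    .    .    .    0    6    6   10   20   21   20   19    .    .   33    .
 0.02     1    .    .    .    0    0    0   13   21   21   20   19    .    .   32    .
-0.04     1    .    .    .    0    0    0   14   21   21   20    .    .    .   31    .
-0.10     0    .    .    .    0    0    0    0    0   20   20    .    .    .   30    .
-0.16     .    .    .    .    0    0   34   34   33   32 
[... 730 characters left out ...]
0     .    .    .    .    0    0    0    .    .    .    .    .    .    .    .    .
-0.76     .    .    .    .    0    0    0    0    .    .    .    .    .    .    .    .
{'fovy': 64.76610628131994, 'cx': 320.45916803419243, 'cy': 205.06050689836562, 'dist_coeffs': array([-0.04188776,  0.        ,  0.        ,  0.        ,  0.        ]), 'tool_from_camera': array([[ 1.57073333e-03, -9.54380183e-01, -2.98590017e-01,
         7.71171555e-02],
       [ 9.99998765e-01,  1.48552186e-03,  5.12337186e-04,
        -2.52700369e-04],
       [-4.54024610e-05, -2.98590453e-01,  9.54381338e-01,
        -1.43741394e-01],
       [ 0.00000000e+00,  0.00000000e+00,  0.00000000e+00,
         1.00000000e+00]])}
```

```bash
cat >> h.py <<'E'
def rows(p0,rot0,W):  # W: list of (xyz, yaw) -> tool-frame cm, rz
    R0=Ro.from_euler('xyz',rot0).as_matrix(); y0=rot0[2]
    for p,y in W: print((R0.T@(np.array(p)-p0)*100).round(1).tolist(), round(-(y-y0),2))
E
python3 - <<'E'
from h import *
s=bot.observe();p0=s['position'];W=[]
a0=np.arctan2(p0[1],p0[0]);r0=np.hypot(*p0[:2]);a1=np.arctan2(.217,.461)
y0=s['tool_rot'][2]
for i in range(5): W.append((p0+[0,0,.04*(i+1)],y0))
n=26
for i in range(1,n+1):
    t=i/n;a=a0+t*(a1-a0);r=max(.47,r0-.03*i) if i<n-4 else .47+(i-n+5)*.008
    W.append(([r*np.cos(a),r*np.sin(a),.431 if i<20 else .431-.02*(i-19)],y0+t*(np.radians(97.7)-y0)))
rows(p0,s['tool_rot'],W)
E
```

```text
[-0.0, -0.0, -4.0] -0.0
[-0.0, -0.0, -8.0] -0.0
[-0.0, -0.0, -12.0] -0.0
[-0.0, -0.0, -16.0] -0.0
[-0.0, -0.0, -20.0] -0.0
[4.0, -3.1, -20.0] -0.06
[7.6, -6.5, -20.0] -0.11
[10.8, -10.1, -20.0] -0.17
[13.5, -13.9, -20.0] -0.22
[15.8, -17.7, -20.0] -0.28
[18.6, -19.3, -20.0] -0.34
[21.5, -20.7, -20.0] -0.39
[24.3, -22.3, -20.0] -0.45
[26.9, -24.0, -20.0] -0.5
[29.5, -25.9, -20.0] -0.56
[31.9, -28.0, -20.0] -0.62
[34.2, -30.2, -20.0] -0.67
[36.3, -32.6, -20.0] -0.73
[38.2, -35.2, -20.0] -0.79
[40.0, -37.8, -20.0] -0.84
[41.6, -40.6, -20.0] -0.9
[43.0, -43.4, -20.0] -0.95
[44.2, -46.4, -20.0] -1.01
[45.1, -49.4, -20.0] -1.07
[45.9, -52.5, -18.0] -1.12
[46.5, -55.7, -16.0] -1.18
[47.7, -58.8, -14.0] -1.23
[48.6, -62.0, -12.0] -1.29
[49.3, -65.3, -10.0] -1.35
[49.8, -68.8, -8.0] -1.4
[50.1, -72.3, -6.0] -1.46
```

Emit:
{"method": "move_arm", "body": {"series": [[[0,0,-4],[0,0,0],100],[[0,0,-8],[0,0,0],100],[[0,0,-12],[0,0,0],100],[[0,0,-16],[0,0,0],100],[[0,0,-20],[0,0,0],100],[[4,-3.1,-20],[0,0,-0.06],100],[[7.6,-6.5,-20],[0,0,-0.11],100],[[10.8,-10.1,-20],[0,0,-0.17],100],[[13.5,-13.9,-20],[0,0,-0.22],100],[[15.8,-17.7,-20],[0,0,-0.28],100],[[18.6,-19.3,-20],[0,0,-0.34],100],[[21.5,-20.7,-20],[0,0,-0.39],100],[[24.3,-22.3,-20],[0,0,-0.45],100],[[26.9,-24,-20],[0,0,-0.5],100],[[29.5,-25.9,-20],[0,0,-0.56],100],[[31.9,-28,-20],[0,0,-0.62],100],[[34.2,-30.2,-20],[0,0,-0.67],100],[[36.3,-32.6,-20],[0,0,-0.73],100],[[38.2,-35.2,-20],[0,0,-0.79],100],[[40,-37.8,-20],[0,0,-0.84],100]]}}

```text
clock: 2.17
position: [0.4487, -0.1403, 0.4314]
tool_rot: [3.141, -0.0, 1.09]
force: [-0.0, -0.7, 0.5]
grip_width: 0.0853
finger_force: 0.0
```

Emit:
{"method": "move_arm", "body": {"series": [[[3.2,-1.5,0],[0,0,-0.06],100],[[6.4,-3.1,0],[0,0,-0.12],100],[[9.7,-4.6,0],[0,0,-0.19],100],[[12.9,-6.2,0],[0,0,-0.25],100],[[16.1,-7.7,1],[0,0,-0.31],100],[[19.4,-9.2,3],[0,0,-0.37],100],[[22.6,-10.8,5],[0,0,-0.43],100],[[25.8,-12.3,7],[0,0,-0.5],100],[[29,-13.8,9],[0,0,-0.56],100],[[32.3,-15.4,11],[0,0,-0.62],100],[[32.3,-15.4,13],[0,0,-0.62],100],[[32.3,-15.4,13],[0,0,-0.62],100],[[32.3,-15.4,13],[0,0,-0.62],100]]}}

```text
clock: 3.25
position: [0.462, 0.2155, 0.3011]
tool_rot: [-3.14, 0.0, 1.707]
force: [1.1, 0.1, 0.1]
grip_width: 0.085
finger_force: 0.0
```

Run:
```python
from h import *
s=bot.observe();print(s['position'],s['tool_rot'],s['qpos'].round(2))
im,d=masks('wrist',['red_cap','violet_tube','grey_tube'],s,'pics/w0.png')
v,u=np.nonzero((d>0));P=pts('wrist',np.c_[u,v],d[v,u],s)
m=(P[:,2]>.137)&(P[:,2]<.155)
C=im[v,u][m].astype(int);Q=P[m]
lab=np.round(Q[:,:2]/.02)
for c in ([.461,.217],[.469,.153],[.477,.088]):
    k=np.hypot(*(Q[:,:2]-c).T)<.025
    if k.sum()>5: print(c,k.sum(),'mid',((Q[k].min(0)+Q[k].max(0))/2).round(4),'mean',Q[k].mean(0).round(4),'ext',np.ptp(Q[k],0).round(4),C[k].mean(0))
```

```text
[0.46195435 0.21552608 0.30107723] [-3.13999291e+00  3.48997792e-04  1.70693406e+00] [ 0.08  0.35 -0.81  1.78  0.28  1.13 -0.69]
wrist red_cap 0.63 [314. 166. 328. 194.] 292
  med [0.4611 0.2227 0.145 ] p2 [0.4551 0.2138 0.0774] p98 [0.4677 0.2261 0.1471]
wrist violet_tube 0.65 [311. 263. 326. 304.] 404
  med [0.478  0.0962 0.1286] p2 [0.4718 0.0866 0.0787] p98 [0.4843 0.0983 0.1469]
wrist grey_tube 0.74 [314. 217. 329. 248.] 326
  med [0.4692 0.1595 0.1382] p2 [0.4634 0.1496 0.0858] p98 [0.4753 0.1619 0.1473]
[0.461, 0.217] 192 mid [0.4615 0.2194 0.1427] mean [0.4613 0.2201 0.1453] ext [0.0142 0.0142 0.011 ] [133.859375    45.234375    43.38020833]
[0.469, 0.153] 182 mid [0.4699 0.155  0.1426] mean [0.4699 0.1563 0.1448] ext [0.014  0.014  0.0111] [116.95604396 114.71978022 108.56593407]
[0.477, 0.088] 171 mid [0.4784 0.0919 0.1424] mean [0.4782 0.0932 0.1442] ext [0.0143 0.014  0.0108] [114.87134503  66.56140351 129.76023392]
```

View pics/w0.png

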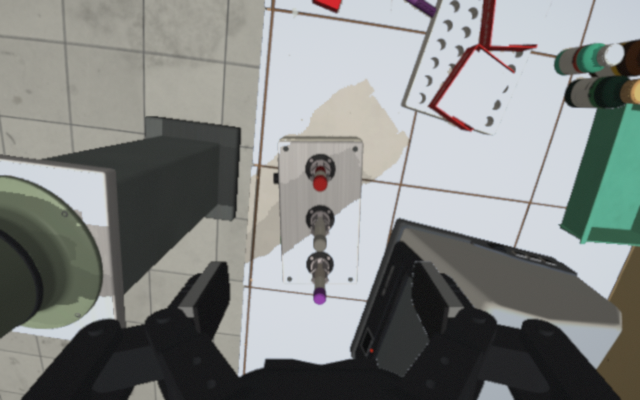

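The wrist view shows the red cap at (320,183), midway between the fingers. Grey is at (320,243) and violet at (320,297), and the instrument is clear to the right. I'll descend in part with the fingers half closed, then look again.

Emit:
{"method": "move_arm", "body": {"series": [[[0.4,0,3],[0,0,0],60],[[0.4,0,6],[0,0,0],60],[[0.4,0,9],[0,0,0],60],[[0.4,0,11],[0,0,0],60],[[0.4,0,12.5],[0,0,0],60],[[0.4,0,13],[0,0,0],60],[[0.4,0,13],[0,0,0],60],[[0.4,0,13],[0,0,0],60]]}}

```text
clock: 4.12
position: [0.4623, 0.2197, 0.1724]
tool_rot: [3.14, -0.0, 1.706]
force: [0.1, 0.2, -0.3]
grip_width: 0.051
finger_force: 0.0
```

Run:
```python
from h import *
s=bot.observe();print(s['position'],s['tool_rot'],s['force'],s['grip_width'])
im,d=masks('wrist',['red_cap'],s,'pics/w1.png')
v,u=np.nonzero((d>0));P=pts('wrist',np.c_[u,v],d[v,u],s)
k=(P[:,2]>.137)&(P[:,2]<.155)&(np.hypot(*(P[:,:2]-[.4615,.2197]).T)<.015)
Q=P[k];mid=(Q.min(0)+Q.max(0))/2;print(k.sum(),mid,np.ptp(Q,0),np.percentile(Q[:,2],95))
R=Ro.from_euler('xyz',s['tool_rot']).as_matrix();print('tool cm',R.T@(np.r_[mid[:2],.114]-s['position'])*100)
```

```text
[0.46225951 0.21974354 0.17240197] [ 3.14034936e+00 -2.71472371e-04  1.70611804e+00] [ 0.08939134  0.1993808  -0.30991365] 0.05098567131871154
wrist red_cap 0.74 [307. 200. 331. 257.] 933
  med [0.4608 0.2239 0.1404] p2 [0.4551 0.2144 0.0832] p98 [0.4674 0.2264 0.1471]
545 [0.46108397 0.21946255 0.1424519 ] [0.01431797 0.01485369 0.01080918] 0.146926294079764
tool cm [-0.01356844 -0.12753107  5.84003988]
```

View pics/w1.png

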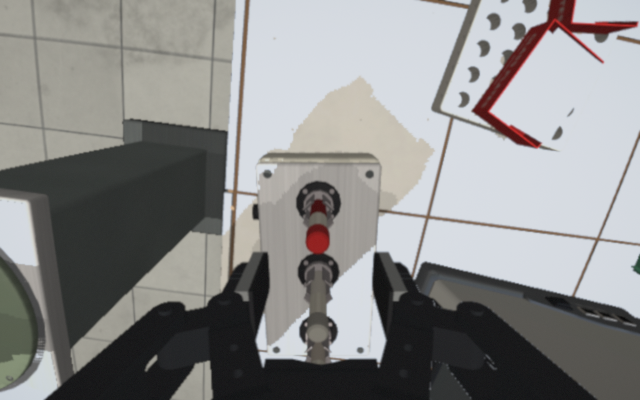

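The cap at (318,238) is centred between the fingers, about 1 mm off. I'll go down and grip.

Emit:
{"method": "move_arm", "body": {"series": [[[0,-0.1,2],[0,0,0],60],[[0,-0.1,4],[0,0,0],60],[[0,-0.1,5.2],[0,0,0],60],[[0,-0.1,5.8],[0,0,0],60],[[0,-0.1,5.8],[0,0,0],60],[[0,-0.1,5.8],[0,0,0],60]]}}

```text
clock: 4.72
position: [0.461, 0.2199, 0.1139]
tool_rot: [3.141, -0.0, 1.707]
force: [0.2, -0.2, -0.1]
grip_width: 0.0512
finger_force: 0.0
```

Emit:
{"method": "move_arm", "body": {"series": [[[0,0,0],[0,0,0],40],[[0,0,0],[0,0,0],30],[[0,0,0],[0,0,0],22],[[0,0,0],[0,0,0],18],[[0,0,0],[0,0,0],14],[[0,0,0],[0,0,0],8],[[0,0,0],[0,0,0],0],[[0,0,0],[0,0,0],0],[[0,0,0],[0,0,0],0],[[0,0,0],[0,0,0],0],[[0,0,0],[0,0,0],0],[[0,0,0],[0,0,0],0]], "squeeze": 45}}

```text
clock: 5.72
position: [0.4606, 0.2196, 0.1137]
tool_rot: [3.142, 0.0, 1.707]
force: [-3.3, -1.6, 8.4]
grip_width: 0.011
finger_force: 43.8
```

Gripped. The +8.4 N is the closing fingers pressing the tube into its seat. I'll pull slowly and check in stages.

Emit:
{"method": "move_arm", "body": {"series": [[[0,0,-0.05],[0,0,0],0],[[0,0,-0.1],[0,0,0],0],[[0,0,-0.15],[0,0,0],0],[[0,0,-0.2],[0,0,0],0],[[0,0,-0.25],[0,0,0],0],[[0,0,-0.3],[0,0,0],0],[[0,0,-0.35],[0,0,0],0],[[0,0,-0.4],[0,0,0],0],[[0,0,-0.4],[0,0,0],0],[[0,0,-0.4],[0,0,0],0]]}}

```text
clock: 6.55
position: [0.4606, 0.2195, 0.1173]
tool_rot: [-3.141, 0.0, 1.707]
force: [-2.9, 0.7, -6.4]
grip_width: 0.0109
finger_force: 43.8
```

Emit:
{"method": "move_arm", "body": {"series": [[[0,0,-0.05],[0,0,0],0],[[0,0,-0.1],[0,0,0],0],[[0,0,-0.15],[0,0,0],0],[[0,0,-0.2],[0,0,0],0],[[0,0,-0.25],[0,0,0],0],[[0,0,-0.3],[0,0,0],0],[[0,0,-0.35],[0,0,0],0],[[0,0,-0.4],[0,0,0],0],[[0,0,-0.4],[0,0,0],0],[[0,0,-0.4],[0,0,0],0]]}}

```text
clock: 7.38
position: [0.4606, 0.2195, 0.1213]
tool_rot: [-3.141, 0.0, 1.707]
force: [-3.1, 0.4, -9.5]
grip_width: 0.0112
finger_force: 43.7
```

Emit:
{"method": "move_arm", "body": {"series": [[[0,0,-0.05],[0,0,0],0],[[0,0,-0.1],[0,0,0],0],[[0,0,-0.15],[0,0,0],0],[[0,0,-0.2],[0,0,0],0],[[0,0,-0.25],[0,0,0],0],[[0,0,-0.3],[0,0,0],0],[[0,0,-0.35],[0,0,0],0],[[0,0,-0.35],[0,0,0],0],[[0,0,-0.35],[0,0,0],0]]}}

```text
clock: 8.13
position: [0.4606, 0.2195, 0.1248]
tool_rot: [-3.141, 0.0, 1.707]
force: [-2.8, 0.5, -13.1]
grip_width: 0.0109
finger_force: 43.7
```

13.1 N at about 11 mm. I'll hold here for a little over a second.

Emit:
{"method": "move_arm", "body": {"series": [[[0,0,0],[0,0,0],0],[[0,0,0],[0,0,0],0],[[0,0,0],[0,0,0],0],[[0,0,0],[0,0,0],0],[[0,0,0],[0,0,0],0],[[0,0,0],[0,0,0],0],[[0,0,0],[0,0,0],0],[[0,0,0],[0,0,0],0],[[0,0,0],[0,0,0],0],[[0,0,0],[0,0,0],0],[[0,0,0],[0,0,0],0],[[0,0,0],[0,0,0],0],[[0,0,0],[0,0,0],0],[[0,0,0],[0,0,0],0],[[0,0,0],[0,0,0],0],[[0,0,0],[0,0,0],0]]}}

```text
clock: 9.47
position: [0.4607, 0.2196, 0.1248]
tool_rot: [-3.142, -0.0, 1.707]
force: [-5.3, 0.2, -13.2]
grip_width: 0.0108
finger_force: 43.7
```

Emit:
{"method": "move_arm", "body": {"series": [[[0,0,0.05],[0,0,0],0],[[0,0,0.1],[0,0,0],0],[[0,0,0.15],[0,0,0],0],[[0,0,0.2],[0,0,0],0],[[0,0,0.25],[0,0,0],0],[[0,0,0.3],[0,0,0],0],[[0,0,0.35],[0,0,0],0],[[0,0,0.4],[0,0,0],0],[[0,0,0.45],[0,0,0],0],[[0,0,0.5],[0,0,0],0],[[0,0,0.55],[0,0,0],0],[[0,0,0.6],[0,0,0],0],[[0,0,0.65],[0,0,0],0],[[0,0,0.7],[0,0,0],0],[[0,0,0.75],[0,0,0],0],[[0,0,0.8],[0,0,0],0],[[0,0,0.85],[0,0,0],0],[[0,0,0.9],[0,0,0],0],[[0,0,0.95],[0,0,0],0],[[0,0,1],[0,0,0],0]]}}

```text
clock: 11.13
position: [0.4608, 0.2196, 0.1151]
tool_rot: [3.141, 0.0, 1.707]
force: [-7.6, -1.8, -3.7]
grip_width: 0.011
finger_force: 44.8
```

Emit:
{"method": "move_arm", "body": {"series": [[[0,0,0.03],[0,0,0],0],[[0,0,0.06],[0,0,0],0],[[0,0,0.09],[0,0,0],0],[[0,0,0.12],[0,0,0],0],[[0,0,0.15],[0,0,0],0],[[0,0,0.18],[0,0,0],0],[[0,0,0.18],[0,0,0],0],[[0,0,0.18],[0,0,0],0]]}}

```text
clock: 11.8
position: [0.4609, 0.2197, 0.1137]
tool_rot: [3.141, 0.0, 1.707]
force: [-8.6, -3.5, 4.4]
grip_width: 0.0111
finger_force: 45.9
```

It is seated: z is back at 0.1137 and the force has turned to pushing. I'll open, then retreat.

Emit:
{"method": "move_arm", "body": {"series": [[[0,0,0.03],[0,0,0],0],[[0,0,0.03],[0,0,0],0],[[0,0,0.03],[0,0,0],60],[[0,0,0.03],[0,0,0],60],[[0,0,0.03],[0,0,0],60],[[0,0,0.03],[0,0,0],60],[[0,0,0.03],[0,0,0],60],[[0,0,0.03],[0,0,0],60],[[0,0,0.03],[0,0,0],60]]}}

```text
clock: 12.55
position: [0.4608, 0.2196, 0.1127]
tool_rot: [3.141, -0.0, 1.707]
force: [0.4, 0.3, -0.8]
grip_width: 0.0513
finger_force: 0.0
```

Emit:
{"method": "move_arm", "body": {"series": [[[0,0,-1],[0,0,0],60],[[0,0,-2.5],[0,0,0],60],[[0,0,-5],[0,0,0],60],[[0,0,-8],[0,0,0],60],[[0,0,-11],[0,0,0],60],[[0,0,-14],[0,0,0],60],[[0,0,-14],[0,0,0],60],[[0,0,-14],[0,0,0],60],[[0,0,-14],[0,0,0],60]]}}

```text
clock: 13.3
position: [0.4605, 0.2193, 0.2528]
tool_rot: [3.141, 0.0, 1.707]
force: [0.6, -0.1, 0.2]
grip_width: 0.0513
finger_force: 0.0
```

Run:
```python
from h import *
s=bot.observe();print(s['position'],s['force'],s['grip_width'])
im,d=bot.grab_frame('wrist');cv2.imwrite('pics/w2.png',im[:,:,::-1])
v,u=np.nonzero(d>0);P=pts('wrist',np.c_[u,v],d[v,u],s)
for c in ([.4615,.2197],[.4699,.155],[.4784,.0919]):
    k=(P[:,2]>.137)&(P[:,2]<.165)&(np.hypot(*(P[:,:2]-c).T)<.02);Q=P[k]
    print(k.sum(),((Q.min(0)+Q.max(0))/2).round(4),np.percentile(Q[:,2],95))
```

```text
[0.46054962 0.21934876 0.25283803] [ 0.61898697 -0.1090286   0.15568019] 0.051305174418903275
268 [0.4613 0.2191 0.1425] 0.1470971317683437
241 [0.4698 0.156  0.1422] 0.1466527680842361
227 [0.4787 0.0905 0.1427] 0.14704869661059602
```

View pics/w2.png

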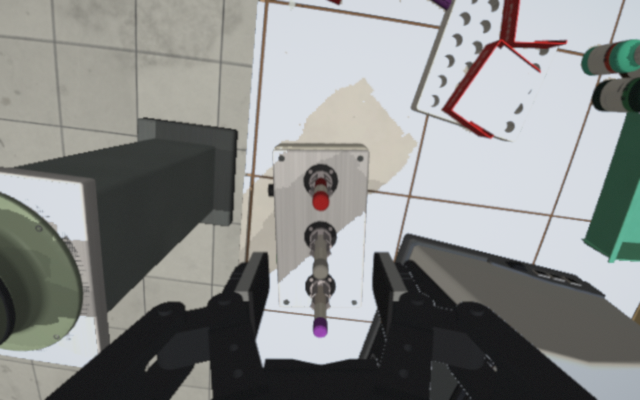

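The red tube at (320,200) is home: its top is at 0.147 m, as before and level with grey and violet. The gripper is clear of everything.

```bash
python3 -c "
from workcell import bot
print(bot.job_done())"
```

```text
the job is handed in; nothing more can be done
None
```

The red-capped tube's clip held: I pulled to about 13 N (13.2 N the highest reading), held that for over a second, eased the tube fully home, let go and handed the job in, leaving the other two tubes alone.

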